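Third hand at the batten jig

TASK

Clear the modelling knife off the jig: stand it in the terracotta jar, blade up, and let go of it. Then bring the blue batten, lying flat on the jig and centred on the fence, flush against the two fence pads and press it steadily, so that the fence's black pointer stands in the green field (about 8 N), never in the red; finish while still pressing, so that a colleague can drive the screws. Leave everything else where it stands.

Things in the scene. Friction and masses are not known exactly. Their poses are not given: they have to be found in the camera images.
- jig: Fixed plywood jig board, 240 (x) x 310 (y) x 18 mm, flat on the table; origin: centre of its underside, bed 18 above it. Its y axis is the pressing direction, towards the sprung fence; a fixed back block 34 high stands at y = 141 to 155. Gauge painted on the bed at the +x end, by fence travel: white to 9 mm, green 9 to 19, white 19 to 27, red beyond.
- fence: Sprung fence, slides along the jig's +y: 600 N/m, no preload, travel 32 mm. Origin: middle of its front face, bed height; at rest at x 0, y 65 mm in the jig; same axes. Pads, 30 deep, top 35 above bed, touch the work at x -95 to -40 and 40 to 95; the gap between, 80 wide, 30 deep, has room for a finger (bar behind, 17 high). Black pointer at the +x end, 15 behind the face. 8 N = 13 to 14 mm.
- batten: Loose blue wooden batten, 180 (its x) x 40 (y) x 30 mm tall, 0.16 to 0.28 kg, flat on the bed, its fence side about 135 to 150 mm from the fence face, roughly parallel to it; origin: centre of its underside, z up. A white line marks its middle, which belongs at x = 0 of the jig, its +y side on the fence.
- knife: Loose modelling knife lying on the bed between batten and fence, roughly along the jig's x. Square wooden handle 120 x 15 x 15 mm, then to +x a brass ferrule 20 long, 12 thick, and a flat steel blade to x = 121, 18 wide, 4 thick. Origin: middle of the handle, on its axis, 7.5 above the bed; x axis to the blade, which points away from the robot at the start. 50 g.
- butt (a point): Centre of the handle's free end: x = -60 mm in the knife's frame.
- jar: Terracotta jar (open cup, loose, 0.54 to 0.78 kg), outer diameter 84 at the rim tapering to 67 at the foot, wall 4, 105 tall, inner floor about 5 above the origin; origin at the centre of its underside. It stands either left or right of the jig (swaps with the blue glaze jar). The knife may lean on its rim.
- glaze: Bystander: blue glazed lidded jar, diameter 72, 100 tall (mm); leave it.
- bowl: Bystander: terracotta bowl, diameter 130, 55 tall (mm); leave it.
- bottle: Bystander: clear water bottle with yellow cap, diameter 60, 180 tall (mm); leave it.
- screwdriver: Bystander: orange-handled screwdriver, 200 long, lying (mm); leave it.
- spare: Bystander: spare blue batten 300 x 40 x 12, lying (mm); leave it.
- mug: Bystander: white mug, diameter 76, 85 tall (mm); leave it.

How it is judged:
By the outcome, as a careful person would: the job done as asked, in the order asked, and still so for the second after the job is handed in, while the arm keeps its last pose, push and grip.
It also fails if it takes over 54 s, if anything falls off the work surface, if the arm or the gripper's body presses on something with over 40 N, if the wrist force passes 120 N, or if a joint passes its speed limit or range.

ROBOT

A 6-joint arm with a two-finger parallel gripper is mounted at the origin on the work surface. World frame = base frame: x ahead of the robot, y to its left, z up, the work surface at z = 0. Lengths are in m, angles in rad, forces in N, time in s.
With the tool pointing down it reaches from about 0.3 to 0.775 m from the base axis. Payload 14.6 kg.
Tool frame: the origin (TCP) lies at the very end of the fingers, on their centre line; the grasp point (between the pads) lies 19 mm behind it; z points along the fingers, y is the line along which they close (so a half turn about z gives the same grasp; the last joint's range is limited). The gripper opens to 94 mm and grips with 3 to 60 N. Pads are 16 mm wide; open, the fingers measure 119 mm over their backs; the gripper's body (75 mm by 177 mm) begins 78 mm behind the grasp point.
Start: joints at [-1.19, 0.3, 1.521, -0, 1.321, -0.067], TCP at [0.238, -0.496, 0.205] pointing down, gripper open.
Joint ranges: [-3.03, 3.03], [-0.79, 2.21], [0.23, 2.52], [-1.04, 4.18], [0, 3.07], [-2.55, 2.55]. Speed limits (rad/s): [2.22, 2.22, 2.57, 3.14, 3.14, 3.14].

INTERFACE

Orientations are given as [roll, pitch, yaw] about the fixed x, y, z axes, in that order (R = Rz(yaw) Ry(pitch) Rx(roll)).
In Python, from station import ctrl gives the robot as it stands. The module is installed in compiled form; this text tells all that it offers.
- The arm moves only by the tool play_rows, never from a script. Its argument "commands" is a list of rows, each a list of 7 numbers: the shift along the tool's x, y, z in m, then the turn, a rotation vector about the tool's x, y, z in degrees, then the closure, from -1 (fully open) to 1 (shut). A call has 1 to 20 rows; each row shifts and turns the commanded pose from where the row before left it, along the tool's axes as they then stand; what a row does not reach is not made up. A row lasts 1/12 s, in which the tool goes at most 41.7 mm and 7.16 degrees, less where a joint would pass 70% of its speed; a pose out of reach is approached as far as the arm can. A call is refused whole if a number of a shift passes 0.0417 or a number of a turn 7.16, either way. A call with a gripper value outside its range is refused whole. The fingers move at their own pace and stop on an object; "force" is the grip in N (left out, the last holds). Time passes only in rows, so rows that do not move let the fingers close. It gives the time, the measured TCP pose, the force, the opening and the grip force at its end, in the units of the state.
- ctrl.get_obs(): the state, without advancing time (a new reading comes with each control period).
- ctrl.camera(name): name is "scene" or "top"; returns the picture (480x640x3 uint8, blue, green, red); there is no depth.
- ctrl.camera_model(name): a dict with "fx", "fy", "cx", "cy" (pixels), "distortion" ([k1, k2, p1, p2, k3] as OpenCV has them; the pictures are not rectified), "rvec" (rotation vector, rad) and "tvec" (3), from world to camera coordinates, as OpenCV has them. Camera axes: x right, y down, z forward; pixel columns grow to the right and rows downward; lengths in m; the calibration is good to about 2 mm. A picture is of the moment at which its call begins. camera_model takes no time and is no camera call.
- ctrl.hand_in(): hands the job in; it is judged then, once.
The state is a dict: "time_s": time; "qpos": joint angles; "joint_vel": joint speeds; "tau": joint torques, N m; "ee_pos": TCP position; "eef_rot": TCP orientation; "force": force on the tool from outside, world axes, zero at the start; "moment": the same for the moment, N m; "grip_width": finger opening in m; "grip_force": force on a finger pad.
Only numpy, scipy, OpenCV 4.12 (cv2) and the standard library are available. Lean on these libraries where they do the work, as an engineer would, in place of code of your own. Each camera call takes 0.05 s, during which the arm holds its last target. There are 200 camera calls.

## Working session

There is one attempt and no reset: what is moved stays moved. The work goes in short steps, Python scripts to look and compute and a tool call to move; the robot and the scene stay as the last step left them, time stands still between calls to the robot, and variables do not carry over. Pictures are saved under pics/ and viewed, at most 10 in all, crops included, and the job is handed in when it is done.

Besides the shell and the picture viewer there is one more tool, called after ">>>" as a command line: name --pt "numbers of a row" for each row, then --argument value for the rest. play_rows: Moves the arm, as the interface text tells. Its arguments: {"type":"object","properties":{"commands":{"type":"array","items":{"type":"array","items":{"type":"number"}}},"force":{"type":"number"}},"required":["commands"]}

```bash
mkdir -p pics; cat > h.py <<'E'
import numpy as np, cv2
from station import ctrl
from scipy.spatial.transform import Rotation as R
def snap(cam,name,crop=None,scale=1):
    im=ctrl.camera(cam)
    if crop: x0,y0,x1,y1=crop; im=im[y0:y1,x0:x1]
    if scale!=1: im=cv2.resize(im,None,fx=scale,fy=scale,interpolation=cv2.INTER_CUBIC)
    cv2.imwrite('pics/'+name,im)
def mdl(cam):
    m=ctrl.camera_model(cam); K=np.array([[m['fx'],0,m['cx']],[0,m['fy'],m['cy']],[0,0,1.]])
    return K,np.array(m['distortion'],float),np.array(m['rvec'],float),np.array(m['tvec'],float)
def w(cam,px,z):
    K,d,r,t=mdl(cam); Rm=R.from_rotvec(r.ravel()).as_matrix(); t=t.ravel()
    p=cv2.undistortPoints(np.array(px,float).reshape(-1,1,2),K,d).reshape(-1,2)
    z=np.broadcast_to(z,len(p)); c=-Rm.T@t; out=[]
    for q,zz in zip(p,z):
        v=Rm.T@np.array([q[0],q[1],1]); out.append(c+v*(zz-c[2])/v[2])
    return np.array(out)
def pr(cam,P):
    K,d,r,t=mdl(cam); return cv2.projectPoints(np.array(P,float).reshape(-1,1,3),r,t,K,d)[0].reshape(-1,2)
E
python3 - <<'E'
from h import *
snap('scene','s1.png');snap('top','t1.png')
o=ctrl.get_obs();print(o)
for c in('scene','top'):
    K,d,r,t=mdl(c);print(c,K[0,0],d,(-R.from_rotvec(r.ravel()).as_matrix().T@t.ravel()).round(3))
E
```

```text
{'time_s': 0.1, 'qpos': array([-1.18960088e+00,  3.00385296e-01,  1.52151928e+00,  1.23976109e-06,
        1.32068749e+00, -6.65908243e-02]), 'joint_vel': array([-0.00085645, -0.00118266, -0.0009909 ,  0.00022064,  0.00010893,
        0.00096262]), 'tau': array([ 1.25585902e-03, -5.32641721e+01, -3.53283942e+01,  7.09447078e-02,
        2.35047826e-02, -5.14225906e-05]), 'ee_pos': array([ 0.23804967, -0.49555704,  0.20495953]), 'eef_rot': array([-3.14059553e+00, -6.77009255e-05,  4.47785934e-01]), 'force': array([-0.08708698,  0.81996154, -0.08385069]), 'moment': array([0.04528784, 0.0101189 , 0.00667872]), 'grip_force': 0.0, 'grip_width': 0.09396855296029119}
scene 566.9298216302482 [0.03092571 0.         0.         0.         0.        ] [1.775 0.516 1.   ]
top 449.66261618770085 [-0.01249988  0.          0.          0.          0.        ] [4.990e-01 1.000e-03 1.081e+00]
```

View pics/s1.png

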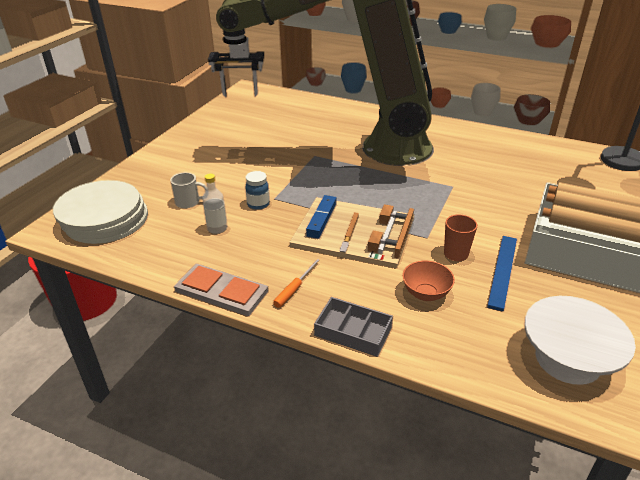

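View pics/t1.png

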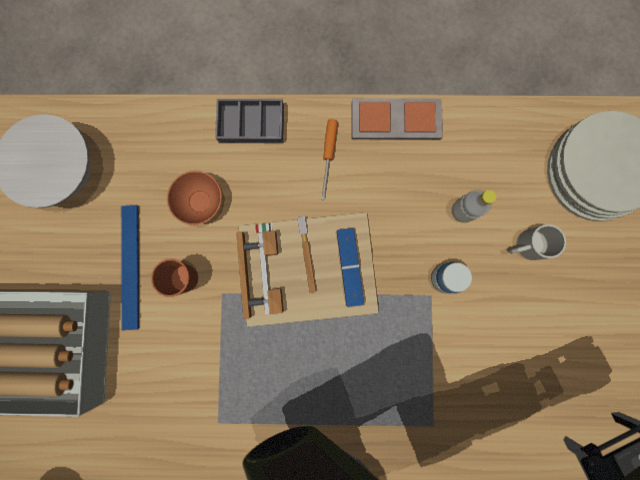

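The top view has world x up and y left. It shows the terracotta jar at (172,278), the jig centre near (310,268), the knife from (310,290) to (302,217) and the batten near (349,267). I'll enlarge the jig for closer readings.

```bash
python3 - <<'E'
from h import *
im=cv2.imread('pics/t1.png')[195:345,145:395]
im=cv2.resize(im,None,fx=3.2,fy=3.2,interpolation=cv2.INTER_CUBIC)
cv2.imwrite('pics/t1c.png',im)
E
```

```text
(no output)
```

View pics/t1c.png

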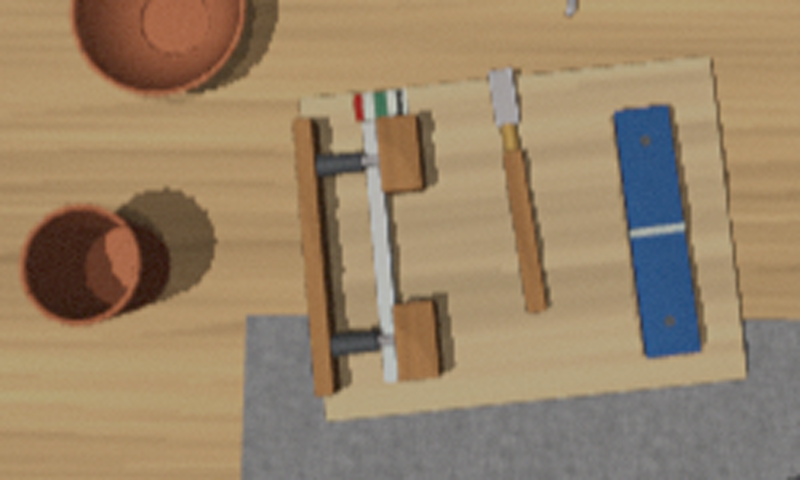

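```bash
cat >> h.py <<'E'
def cw(pts,z): return w('top',np.array(pts,float)/3.2+[144.85,194.85],z)
E
python3 - <<'E'
from h import *
np.set_printoptions(precision=4,suppress=True)
j=cw([(300,98),(712,58),(747,378),(328,420)],.018)
print('jig',j, j.mean(0)); 
e=(j[0]-j[3])+(j[1]-j[2]); print('yaw x-axis',np.degrees(np.arctan2(e[1],e[0])), 'len',np.linalg.norm(e)/2)
e2=(j[0]-j[1])+(j[3]-j[2]); print('yaw from y',np.degrees(np.arctan2(-e2[0],e2[1])),np.linalg.norm(e2)/2)
f=cw([(417,115),(423,190),(434,299),(440,376)],.053);print('fence',f)
print('back',cw([(292,119),(315,395),(313,118),(336,390)],.052))
k=cw([(537,310),(512,150),(501,68)],[.033,.033,.0275]);print('knife',k,np.linalg.norm(k[0]-k[1]))
b=cw([(614,112),(669,105),(702,350),(646,357),(629,232),(685,228)],.048);print('bat',b,b[:4].mean(0),b[4:].mean(0))
for v in (b[0]-b[3],b[1]-b[2],f[0]-f[3],k[1]-k[0]): print(np.degrees(np.arctan2(v[1],v[0])),np.linalg.norm(v))
r=cw([(22,264),(141,264),(81,204),(81,325)],.105);print('jar',r,r.mean(0))
E
```

```text
jig [[ 0.6402  0.2072  0.018 ]
 [ 0.6727 -0.1003  0.018 ]
 [ 0.4371 -0.1253  0.018 ]
 [ 0.4036  0.1798  0.018 ]] [0.5384 0.0403 0.018 ]
yaw x-axis 6.327511883505508 len 0.2375449683969572
yaw from y 6.155568578828373 0.3080484817967009
fence [[0.6238 0.1154 0.053 ]
 [0.5697 0.11   0.053 ]
 [0.4923 0.1006 0.053 ]
 [0.4383 0.0954 0.053 ]]
back [[0.6203 0.2059 0.052 ]
 [0.424  0.1837 0.052 ]
 [0.6212 0.1907 0.052 ]
 [0.4276 0.1689 0.052 ]]
knife [[0.485  0.0279 0.033 ]
 [0.601  0.0475 0.033 ]
 [0.6625 0.0567 0.0275]] 0.11769334265765617
bat [[ 0.6278 -0.0266  0.048 ]
 [ 0.6332 -0.0663  0.048 ]
 [ 0.4582 -0.0899  0.048 ]
 [ 0.4528 -0.0502  0.048 ]
 [ 0.5413 -0.0378  0.048 ]
 [ 0.5445 -0.0779  0.048 ]] [ 0.543  -0.0583  0.048 ] [ 0.5429 -0.0578  0.048 ]
7.689756399488689 0.17653467935607184
7.673534718761592 0.17664080792035952
6.168791032807363 0.18664009487621752
9.58962557371951 0.11769334265765617
jar [[0.5133 0.3767 0.105 ]
 [0.5141 0.2952 0.105 ]
 [0.5545 0.3381 0.105 ]
 [0.4727 0.3343 0.105 ]] [0.5137 0.3361 0.105 ]
```

>>> play_rows --pt "0 0 0 0 0 5.4 0" --pt "0 0 0 0 0 5.4 0" --pt "0 0 0 0 0 5.4 0" --pt "0.0275 -0.0297 0 0 0 0 0" --pt "0.0275 -0.0297 0 0 0 0 0" --pt "0.0275 -0.0297 0 0 0 0 0" --pt "0.0275 -0.0297 0 0 0 0 0" --pt "0.0275 -0.0297 0 0 0 0 0" --pt "0.0275 -0.0297 0 0 0 0 0" --pt "0.0275 -0.0297 0 0 0 0 0" --pt "0.0275 -0.0297 0 0 0 0 0" --pt "0.0275 -0.0297 0 0 0 0 0" --pt "0.0275 -0.0297 0 0 0 0 0" --pt "0.0275 -0.0297 0 0 0 0 0" --pt "0.0275 -0.0297 0 0 0 0 0" --pt "0.0275 -0.0297 0 0 0 0 0" --pt "0.0275 -0.0297 0 0 0 0 0" --pt "0.0275 -0.0297 0 0 0 0 0" --pt "0.0275 -0.0297 0 0 0 0 0" --pt "0 0 0 0 0 0 0"

```text
time_s: 1.77
ee_pos: [0.5958, 0.0505, 0.2042]
eef_rot: [-3.141, 0.001, 0.169]
force: [-0.5, -0.5, -0.9]
grip_width: 0.0469
grip_force: 0.0
```

```bash
python3 - <<'E'
from h import *
o=ctrl.get_obs();print(o['qpos'],o['ee_pos'],o['eef_rot'],o['grip_width'])
E
```

```text
[2.28263924e-02 4.08861080e-01 1.37722989e+00 9.38531302e-04
 1.35647824e+00 1.42406706e+00] [0.5958172  0.05046051 0.20424267] [-3.14054285e+00  8.32101242e-04  1.69356036e-01] 0.04688954653490929
```

>>> play_rows --pt "-0.0038 0.0044 0.038 0 0 0 0" --pt "0 0 0.04 0 0 0 0" --pt "0 0 0.04 0 0 0 0" --pt "0 0 0.035 0 0 0 0" --pt "0 0 0.02 0 0 0 0" --pt "0 0 0.01 0 0 0 0" --pt "0 0 0 0 0 0 0" --force 15

```text
time_s: 2.35
ee_pos: [0.5901, 0.0401, 0.0207]
eef_rot: [-3.141, 0.003, 0.165]
force: [0.6, 0.4, 0.2]
grip_width: 0.0473
grip_force: 0.0
```

```bash
python3 - <<'E'
from h import *
o=ctrl.get_obs();print(o['qpos'],o['ee_pos'],o['eef_rot'],o['grip_width'],o['force'])
snap('scene','s2.png',(290,180,430,280),5)
E
```

```text
[ 5.97733486e-03  6.00352270e-01  1.55173227e+00 -1.07822871e-05
  9.92537136e-01  1.41185440e+00] [0.59013817 0.04012571 0.02068408] [-3.14112214e+00  2.99226919e-03  1.64925873e-01] 0.047337594777667545 [0.62220266 0.39598399 0.18212327]
```

View pics/s2.png

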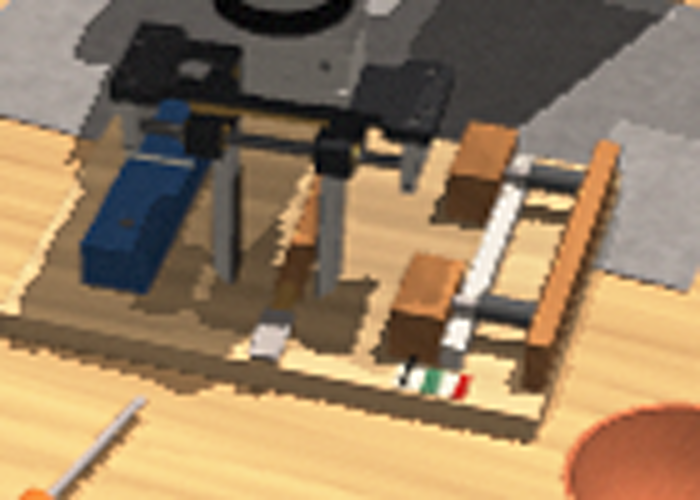

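The fingers straddle the handle near the ferrule end, with the left finger at (225,275) and the right at (325,290). The handle is between them, closer to the right finger. I'll centre on it and close.

>>> play_rows --pt "0.003 -0.005 0 0 0 0 0" --pt "0 0 0 0 0 0 1" --pt "0 0 0 0 0 0 1" --pt "0 0 0 0 0 0 1" --pt "0 0 0 0 0 0 1" --pt "0 0 0 0 0 0 1" --force 25

```text
time_s: 2.9
ee_pos: [0.5933, 0.0457, 0.0228]
eef_rot: [3.142, -0.0, 0.165]
force: [-0.3, -0.2, 0.6]
grip_width: 0.0171
grip_force: 0.2
```

>>> play_rows --pt "0 0 0 0 0 0 1" --pt "0 0 0 0 0 0 1" --pt "0 0 0 0 0 0 1" --pt "0 0 -0.02 0 0 0 1" --pt "0 0 -0.04 0 0 0 1" --pt "0 0 -0.04 0 0 0 1" --pt "0 0 -0.04 0 0 0 1" --pt "0 0 -0.04 0 0 0 1" --pt "0 0 -0.04 0 0 0 1" --pt "0 0 -0.03 0 0 0 1"

```text
time_s: 3.73
ee_pos: [0.5932, 0.0457, 0.276]
eef_rot: [3.141, -0.003, 0.165]
force: [-0.3, 0.6, 0.1]
grip_width: 0.0143
grip_force: 24.8
```

```bash
python3 - <<'E'
from h import *
o=ctrl.get_obs();print(o['qpos'],o['ee_pos'],o['eef_rot'],o['grip_width'],o['force'])
from scipy.optimize import least_squares
D=[(.300385,1.52152,.54978,.20496),(.40886,1.37723,np.hypot(.59582,.05046),.20424),(.60035,1.55173,np.hypot(.590138,.040126),.020684),(o['qpos'][1],o['qpos'][2],np.hypot(*o['ee_pos'][:2]),o['ee_pos'][2])]
# wrist: r=L1 sin q2 + L2 sin(q2+q3) + r0 ; z = H + L1 cos q2 + L2 cos(q2+q3)
def f(p):
    L1,L2,a,H=p;e=[]
    for q2,q3,r,z in D: e+=[L1*np.sin(q2)+L2*np.sin(q2+q3)+a*np.cos(q2+q3)-np.sqrt(r*r-.037**2*0), H+L1*np.cos(q2)+L2*np.cos(q2+q3)-a*np.sin(q2+q3)-z]
    return e
s=least_squares(f,[.4,.35,0,.2]);print(s.x,np.abs(s.fun).max())
E
```

```text
[ 1.53263505e-02  3.60095372e-01  1.27939185e+00 -5.99154834e-05
  1.49932379e+00  1.42112693e+00] [0.5932324  0.04568092 0.27604067] [ 3.14111877e+00 -2.74163365e-03  1.65000591e-01] 0.014346401738814588 [-0.315188    0.55106892  0.13988149]
[ 0.42671233  0.44856111  0.04467759 -0.0478626 ] 0.0003531888040195774
```

>>> play_rows --pt "0 0 0 0 7 0 1" --pt "0 0 0 0 7 0 1" --pt "0 0 0 0 7 0 1" --pt "0 0 0 0 0 0 1" --pt "0 0 0 0 0 0 1"

```text
time_s: 4.15
ee_pos: [0.5923, 0.0455, 0.2726]
eef_rot: [-3.142, -0.364, 0.165]
force: [0.8, -0.2, -1.0]
grip_width: 0.0148
grip_force: 24.8
```

```bash
cat >> h.py <<'E'
L1,L2,A,HD,OFF=.42671,.44856,.04468,-.04786,.0369
def fk(q,H,sg=1):
    d=H-HD; s=q[1]+q[2]; B=R.from_euler('z',q[0])
    p=np.array([L1*np.sin(q[1])+L2*np.sin(s)+A*np.cos(s),OFF,H+L1*np.cos(q[1])+L2*np.cos(s)-A*np.sin(s)])
    Ro=B*R.from_euler('y',s)*R.from_euler('z',sg*q[3])*R.from_euler('y',q[4])*R.from_euler('z',q[5]+np.pi/2)
    return B.apply(p)+Ro.apply([0,0,d]),Ro
E
python3 - <<'E'
from h import *
o=ctrl.get_obs();q=o['qpos'];print(q,o['ee_pos'],o['eef_rot'])
M=R.from_euler('xyz',o['eef_rot'])
for sg in (1,-1): print(sg,np.degrees((fk(q,.3,sg)[1].inv()*M).as_rotvec()))
for H in np.arange(.1,.42,.04):print(H,(fk(q,H)[0]-o['ee_pos'])*1e3)
E
```

```text
[-0.01391611  0.14749672  1.59165928  0.07337153  1.0445643   1.3667698 ] [0.59225572 0.04551776 0.27261883] [-3.14151971 -0.36436387  0.1647093 ]
1 [ 3.73715175e-14 -3.87630102e-15 -1.11816376e-14]
-1 [7.11944274 1.47305161 4.22303805]
0.1 [-42.37329612  -6.89346175  -7.90652783]
0.14 [-28.31249014  -4.55338546  -5.28055328]
0.18000000000000002 [-14.25168416  -2.21330917  -2.65457873]
0.22000000000000003 [-0.19087818  0.12676711 -0.02860418]
0.26 [13.8699278   2.4668434   2.59737037]
0.30000000000000004 [27.93073377  4.80691968  5.22334492]
0.3400000000000001 [41.99153975  7.14699597  7.84931948]
0.38 [56.05234573  9.48707225 10.47529403]
```

```bash
cat >> h.py <<'E'
H=.22
LO=np.array([-3.03,-.79,.23,-1.04,0,-2.55]);HI=np.array([3.03,2.21,2.52,4.18,3.07,2.55])
from scipy.optimize import least_squares
def ik(p,Ro,q0):
    def f(q):
        a,b=fk(q,H); return np.r_[(a-p)*3,(Ro.inv()*b).as_rotvec()]
    s=least_squares(f,np.clip(q0,LO+.01,HI-.01),bounds=(LO,HI)); return s.x,np.abs(s.fun).max()
BUTT=np.array([-.108,0,-.003]);JAR=np.array([.5137,.3361,0])
def drop(psi,tau,b,hz):
    Ro=R.from_euler('xyz',[np.pi,-np.radians(tau),np.radians(psi)])
    h=np.array([np.cos(np.radians(psi)),np.sin(np.radians(psi)),0])
    return JAR-b*h+[0,0,hz]-Ro.apply(BUTT),Ro
E
python3 - <<'E'
from h import *
np.set_printoptions(precision=3,suppress=True)
for psi in (9.4,33,50,65,80,95,110):
  for hz in (.015,.14):
    p,Ro=drop(psi,70,.018,hz); best=None
    for q4 in (.3,1.2,2,3):
      x,e=ik(p,Ro,[.4,.4,2,q4,.8,0]); 
      if best is None or e<best[1]-1e-4: best=(x,e)
    print(psi,hz,p,best)
E
```

```text
9.4 0.015 [0.535 0.34  0.115] (array([ 0.716,  0.469,  2.065,  3.96 ,  0.741, -2.031]), np.float64(5.350553333727248e-11))
9.4 0.14 [0.535 0.34  0.24 ] (array([ 0.696,  0.2  ,  2.05 ,  4.18 ,  0.563, -2.349]), np.float64(0.023752952222933235))
33 0.015 [0.532 0.348 0.115] (array([ 0.485,  0.427,  2.142,  3.001,  0.653, -1.49 ]), np.float64(1.6653345369377348e-16))
33 0.14 [0.532 0.348 0.24 ] (array([ 0.485,  0.131,  2.102,  2.87 ,  0.323, -1.343]), np.float64(9.339196083146817e-13))
50 0.015 [0.528 0.353 0.115] (array([ 0.32 ,  0.448,  2.103,  2.336,  0.753, -1.129]), np.float64(4.263256414560601e-13))
50 0.14 [0.528 0.353 0.24 ] (array([ 0.32 ,  0.163,  2.063,  1.984,  0.569, -0.688]), np.float64(4.3298697960381105e-15))
65 0.015 [0.523 0.356 0.115] (array([ 0.213,  0.499,  2.008,  1.898,  0.912, -0.93 ]), np.float64(1.9821411179066217e-10))
65 0.14 [0.523 0.356 0.24 ] (array([ 0.213,  0.237,  1.971,  1.655,  0.85 , -0.55 ]), np.float64(1.6744938768908924e-13))
80 0.015 [0.517 0.358 0.115] (array([ 0.151,  0.57 ,  1.872,  1.582,  1.098, -0.816]), np.float64(2.5366375666635577e-12))
80 0.14 [0.517 0.358 0.24 ] (array([ 0.151,  0.335,  1.837,  1.446,  1.113, -0.515]), np.float64(6.661338147750939e-16))
95 0.015 [0.512 0.358 0.115] (array([ 0.13 ,  0.656,  1.708,  1.349,  1.295, -0.755]), np.float64(3.0175861809311755e-13))
95 0.14 [0.512 0.358 0.24 ] (array([ 0.13 ,  0.446,  1.675,  1.29 ,  1.356, -0.513]), np.float64(5.329070518200751e-15))
110 0.015 [0.506 0.357 0.115] (array([ 0.139,  0.75 ,  1.527,  1.172,  1.498, -0.729]), np.float64(1.1104150932084167e-10))
110 0.14 [0.506 0.357 0.24 ] (array([ 0.139,  0.562,  1.494,  1.166,  1.585, -0.526]), np.float64(1.4679590876198745e-11))
```

```bash
cat >> h.py <<'E'
def sim(rows,q=None):
    o=ctrl.get_obs(); q=o['qpos'] if q is None else q; p,Ro=fk(q,H); m=np.array([2.22,2.22,2.57,3.14,3.14,3.14])*.7/12; ms=[];q5=[];zz=[]
    for r in rows:
        p=p+Ro.apply(r[:3]); Ro=Ro*R.from_rotvec(np.radians(r[3:6])); x,e=ik(p,Ro,q)
        ms.append(np.abs((x-q)/m).max()); q5.append(x[4]); q=x
        if e>1e-3: print('IKerr',e)
    print('steps',np.round(ms,2),'q5min',min(q5),'end',p.round(4),Ro.as_euler('xyz').round(3),q.round(3)); return p,Ro,q
E
python3 - <<'E'
from h import *
rows=[[0,0,0,2.5,0,-6.55]]*10+[[0,0,0,0,7,0]]*7
p,Ro,q=sim(rows)
t,Rt=drop(80,70,.018,.165); print('target',t,np.degrees((Ro.inv()*Rt).as_rotvec()),'shift',Ro.inv().apply(t-p))
s=Ro.inv().apply(t-p)
sim([list(s/10)+[0,0,0]]*10,q)
E
```

```text
steps [0.89 0.87 0.84 0.8  0.77 0.73 0.7  0.67 0.64 0.62 0.67 0.66 0.64 0.62
 0.59 0.56 0.54] q5min 1.0598302454357804 end [0.5921 0.0456 0.2726] [-3.141 -1.22   1.388] [-0.417  0.478  1.54   1.154  1.619 -0.499]
target [0.51747811 0.35752671 0.26546074] [ 0.42000838  0.11031391 -0.16907088] shift [ 0.09407601 -0.12992903  0.27776368]
steps [0.35 0.37 0.39 0.42 0.44 0.46 0.48 0.49 0.5  0.51] q5min 1.112170548433822 end [0.5175 0.3575 0.2655] [-3.141 -1.22   1.388] [ 0.153  0.292  1.824  1.421  1.112 -0.451]
```

>>> play_rows --pt "0 0 0 2.5 0 -6.55 1" --pt "0 0 0 2.5 0 -6.55 1" --pt "0 0 0 2.5 0 -6.55 1" --pt "0 0 0 2.5 0 -6.55 1" --pt "0 0 0 2.5 0 -6.55 1" --pt "0 0 0 2.5 0 -6.55 1" --pt "0 0 0 2.5 0 -6.55 1" --pt "0 0 0 2.5 0 -6.55 1" --pt "0 0 0 2.5 0 -6.55 1" --pt "0 0 0 2.5 0 -6.55 1" --pt "0 0 0 0 7 0 1" --pt "0 0 0 0 7 0 1" --pt "0 0 0 0 7 0 1" --pt "0 0 0 0 7 0 1" --pt "0 0 0 0 7 0 1" --pt "0 0 0 0 7 0 1" --pt "0 0 0 0 7 0 1" --pt "0 0 0 0 0 0 1"

```text
time_s: 5.65
ee_pos: [0.593, 0.0444, 0.2693]
eef_rot: [-3.125, -1.228, 1.374]
force: [0.7, 0.2, -1.9]
grip_width: 0.0144
grip_force: 24.8
```

>>> play_rows --pt "0.0095 -0.013 0.0278 0 0 0 1" --pt "0.0095 -0.013 0.0278 0 0 0 1" --pt "0.0095 -0.013 0.0278 0 0 0 1" --pt "0.0095 -0.013 0.0278 0 0 0 1" --pt "0.0095 -0.013 0.0278 0 0 0 1" --pt "0.0095 -0.013 0.0278 0 0 0 1" --pt "0.0095 -0.013 0.0278 0 0 0 1" --pt "0.0095 -0.013 0.0278 0 0 0 1" --pt "0.0095 -0.013 0.0278 0 0 0 1" --pt "0.0095 -0.013 0.0278 0 0 0 1" --pt "0 0 0 0 0 0 1" --pt "0 0 0 0 0 0 1"

```text
time_s: 6.65
ee_pos: [0.5179, 0.3602, 0.2673]
eef_rot: [3.129, -1.22, 1.406]
force: [0.3, 0.0, -1.0]
grip_width: 0.0146
grip_force: 24.8
```

```bash
python3 - <<'E'
from h import *
o=ctrl.get_obs();print(o['qpos'],o['ee_pos'],o['eef_rot'])
M=R.from_euler('xyz',o['eef_rot']);b=o['ee_pos']+M.apply(BUTT);print('butt',b,'rel jar',b-JAR)
t,Rt=drop(80,70,.018,.017);print('shift',M.inv().apply(t-o['ee_pos']))
a=cv2.resize(ctrl.camera('scene')[130:290,380:520],None,fx=3.4,fy=3.4,interpolation=2)
c=cv2.resize(ctrl.camera('top')[190:350,110:215],None,fx=3.05,fy=3.4,interpolation=2)
cv2.imwrite('pics/d1.png',np.hstack([a,c[:a.shape[0]]]));print(a.shape,c.shape)
print('proj butt',pr('scene',b),pr('top',b))
E
```

```text
[ 0.15334104  0.29339673  1.82211106  1.41864435  1.11598429 -0.45472965] [0.51786533 0.36024061 0.26728954] [ 3.12915079 -1.21950699  1.40636652]
butt [0.51128414 0.32080567 0.16691736] rel jar [-0.00241586 -0.01529433  0.16691736]
shift [-0.14162181 -0.00054721  0.04898107]
(544, 476, 3) (544, 320, 3)
proj butt [[456.30807359 201.26273269]] [[167.27305088 278.0750252 ]]
```

View pics/d1.png

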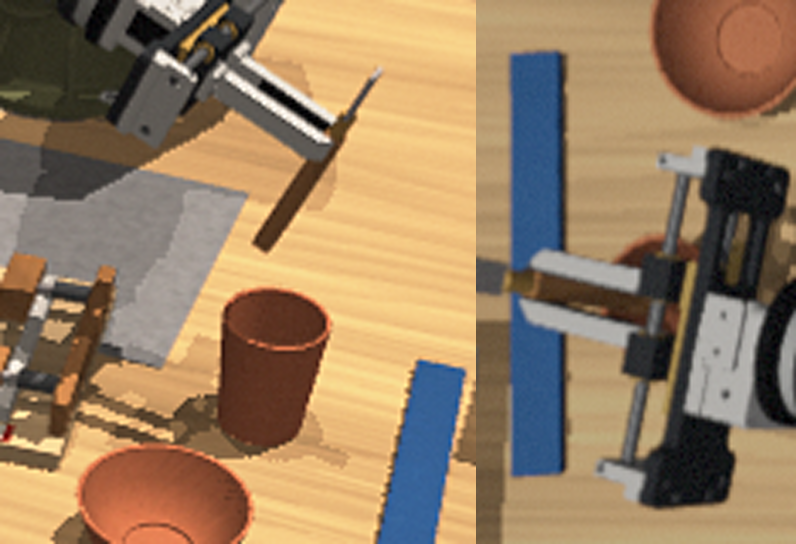

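The scene crop shows the knife held blade up, with its butt at (263,245) against a predicted (259,242). The jar's rim is below it at (275,318). I'll lower it into the jar.

>>> play_rows --pt "-0.024 0 0.0083 0 0 0 1" --pt "-0.024 0 0.0083 0 0 0 1" --pt "-0.024 0 0.0083 0 0 0 1" --pt "-0.024 0 0.0083 0 0 0 1" --pt "-0.024 0 0.0083 0 0 0 1" --pt "-0.0215 0 0.0075 0 0 0 1" --pt "0 0 0 0 0 0 1" --pt "0 0 0 0 0 0 1"

```text
time_s: 7.42
ee_pos: [0.5189, 0.355, 0.1161]
eef_rot: [3.141, -1.22, 1.389]
force: [-0.7, 0.6, -0.4]
grip_width: 0.0148
grip_force: 25.0
```

```bash
python3 - <<'E'
from h import *
o=ctrl.get_obs();print(o['qpos'],o['ee_pos'],o['eef_rot'],o['force'])
M=R.from_euler('xyz',o['eef_rot']);b=o['ee_pos']+M.apply(BUTT);print('butt',b,'rel jar',b-JAR)
snap('scene','d2.png',(380,130,520,290),3.4)
E
```

```text
[ 0.14295839  0.5669115   1.87991844  1.58281641  1.09703518 -0.8209709 ] [0.51887293 0.35495528 0.11608347] [ 3.1410045  -1.22001052  1.38889013] [-0.70654707  0.61287572 -0.37924231]
butt [0.51164768 0.31568443 0.01569126] rel jar [-0.00205232 -0.02041557  0.01569126]
```

View pics/d2.png

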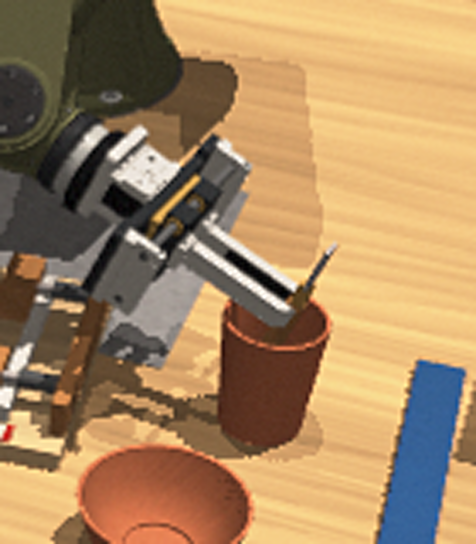

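The handle is inside the jar with the blade up, and the gripper clears the rim. I'll release and back off.

>>> play_rows --pt "0 0 0 0 0 0 0" --pt "0 0 0 0 0 0 -0.1" --pt "0 0 0 0 0 0 -0.1" --pt "0 0 0 0 0 0 -0.1" --pt "0 0 0 0 0 0 -0.1" --pt "0 0 0 0 0 0 -0.1" --pt "0 0 -0.01 0 0 0 -0.1" --pt "0 0 -0.03 0 0 0 -0.1" --pt "0 0 -0.04 0 0 0 -0.1" --pt "0 0 -0.04 0 0 0 -0.1" --pt "0 0 -0.03 0 0 0 -0.1" --pt "0 0 0 0 0 0 -0.1"

```text
time_s: 8.47
ee_pos: [0.4932, 0.2129, 0.1697]
eef_rot: [3.129, -1.22, 1.396]
force: [-0.2, 0.7, 1.0]
grip_width: 0.0517
grip_force: 0.0
```

```bash
python3 - <<'E'
from h import *
o=ctrl.get_obs();print(o['qpos'],o['ee_pos'],o['eef_rot'],o['force'],o['grip_width'])
snap('scene','d3.png',(380,130,520,290),3.4)
E
```

```text
[-0.16429425  0.39656309  1.97552645  1.33737553  1.30592204 -0.7703989 ] [0.4931971  0.21291498 0.16967809] [ 3.12941671 -1.2202808   1.39625012] [-0.22720198  0.71336638  1.00970046] 0.05167377722102078
```

View pics/d3.png

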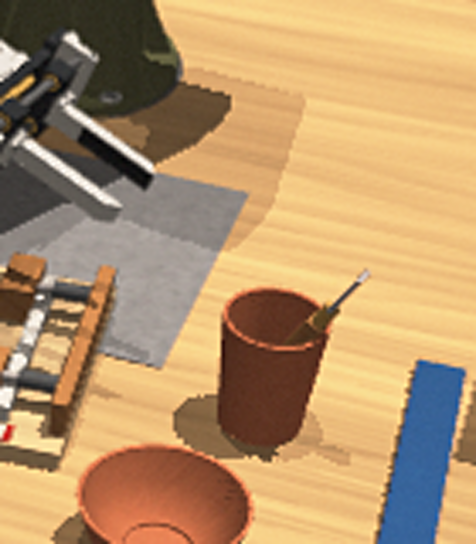

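The knife now stands in the jar, leaning on the rim at (325,320) with the blade up and released. Next I'll return the tool to pointing down above the batten.

```bash
python3 - <<'E'
from h import *
p,Ro,q=sim([[0,0,0,0,-7,0]]*10+[[0,0,0,0,0,7.1]]*10)
Rt=R.from_euler('xyz',[np.pi,0,np.radians(7.7)])
print('left',np.degrees((Ro.inv()*Rt).as_rotvec()),'shift',Ro.inv().apply(np.array([.543,-.0581,.10])-p))
E
```

```text
steps [0.59 0.66 0.73 0.79 0.83 0.85 0.83 0.79 0.72 0.65 0.68 0.68 0.68 0.68
 0.68 0.68 0.68 0.68 0.68 0.68] q5min 1.038883564536172 end [0.4919 0.2125 0.1676] [ 3.139e+00 -3.000e-03  1.460e-01] [ 0.34   0.3    1.612 -0.003  1.227  1.766]
left [ 0.13707734 -0.17127076  0.65538809] shift [0.01098127 0.27500588 0.06825357]
```

>>> play_rows --pt "0 0 0 0 -7 0 -1" --pt "0 0 0 0 -7 0 -1" --pt "0 0 0 0 -7 0 -1" --pt "0 0 0 0 -7 0 -1" --pt "0 0 0 0 -7 0 -1" --pt "0 0 0 0 -7 0 -1" --pt "0 0 0 0 -7 0 -1" --pt "0 0 0 0 -7 0 -1" --pt "0 0 0 0 -7 0 -1" --pt "0 0 0 0 -7 0 -1" --pt "0 0 0 0 0 7.1 -1" --pt "0 0 0 0 0 7.1 -1" --pt "0 0 0 0 0 7.1 -1" --pt "0 0 0 0 0 7.1 -1" --pt "0 0 0 0 0 7.1 -1" --pt "0 0 0 0 0 7.1 -1" --pt "0 0 0 0 0 7.1 -1" --pt "0 0 0 0 0 7.1 -1" --pt "0 0 0 0 0 7.1 -1" --pt "0 0 0 0 0 7.1 -1"

```text
time_s: 10.18
ee_pos: [0.4922, 0.2178, 0.1672]
eef_rot: [3.14, -0.0, 0.145]
force: [-0.4, 0.3, 0.6]
grip_width: 0.0939
grip_force: 0.0
```

>>> play_rows --pt "0 0 0 0 0 0.6 -1" --pt "0.0014 0.0344 0.0085 0 0 0 -1" --pt "0.0014 0.0344 0.0085 0 0 0 -1" --pt "0.0014 0.0344 0.0085 0 0 0 -1" --pt "0.0014 0.0344 0.0085 0 0 0 -1" --pt "0.0014 0.0344 0.0085 0 0 0 -1" --pt "0.0014 0.0344 0.0085 0 0 0 -1" --pt "0.0014 0.0344 0.0085 0 0 0 -1" --pt "0.0014 0.0344 0.0085 0 0 0 -1" --pt "0 0 0 0 0 0 -1" --pt "0 0 0 0 0 0 -1"

```text
time_s: 11.1
ee_pos: [0.5418, -0.0548, 0.0994]
eef_rot: [3.141, 0.0, 0.14]
force: [0.6, 0.3, 0.1]
grip_width: 0.094
grip_force: 0.0
```

```bash
python3 - <<'E'
from h import *
o=ctrl.get_obs();M=R.from_euler('xyz',o['eef_rot']);print(o['ee_pos'],np.degrees(o['eef_rot']),o['grip_width'])
print(M.inv().apply(np.array([.543,-.0581,.022])-o['ee_pos']),np.degrees((M.inv()*R.from_euler('xyz',[np.pi,0,np.radians(7.7)])).as_rotvec()))
E
```

```text
[ 0.54179383 -0.05476047  0.09943077] [1.79939912e+02 3.73664635e-03 8.04751557e+00] 0.09404675734957739
[0.00073182 0.00339429 0.07743432] [0.06009956 0.00355441 0.3475175 ]
```

>>> play_rows --pt "0.0007 0.0034 0.03 0 0 0.35 -1" --pt "0 0 0.03 0 0 0 -1" --pt "0 0 0.015 0 0 0 -1" --pt "0 0 0.0025 0 0 0 -1" --pt "0 0 0 0 0 0 -1" --pt "0 0 0 0 0 0 0" --pt "0 0 0 0 0 0 0.1" --pt "0 0 0 0 0 0 0.3" --pt "0 0 0 0 0 0 1" --pt "0 0 0 0 0 0 1" --pt "0 0 0 0 0 0 1" --pt "0 0 0 0 0 0 1" --pt "0 0 0 0 0 0 1" --force 20

```text
time_s: 12.18
ee_pos: [0.5434, -0.0574, 0.0228]
eef_rot: [3.14, -0.001, 0.133]
force: [-0.7, 2.4, 2.4]
grip_width: 0.0437
grip_force: 1.4
```

```bash
python3 - <<'E'
from h import *
o=ctrl.get_obs();print(o['ee_pos'],np.degrees(o['eef_rot']),o['grip_width'],o['grip_force'],o['force'],o['moment'])
snap('top','t2.png',(275,200,400,330),4.6)
E
```

```text
[ 0.54335362 -0.05741964  0.02284415] [ 1.79905289e+02 -7.76353047e-02  7.61124834e+00] 0.04369542935852147 1.3627653568983078 [-0.67457142  2.4122931   2.38402141] [0.59926969 0.07689663 0.03656988]
```

View pics/t2.png

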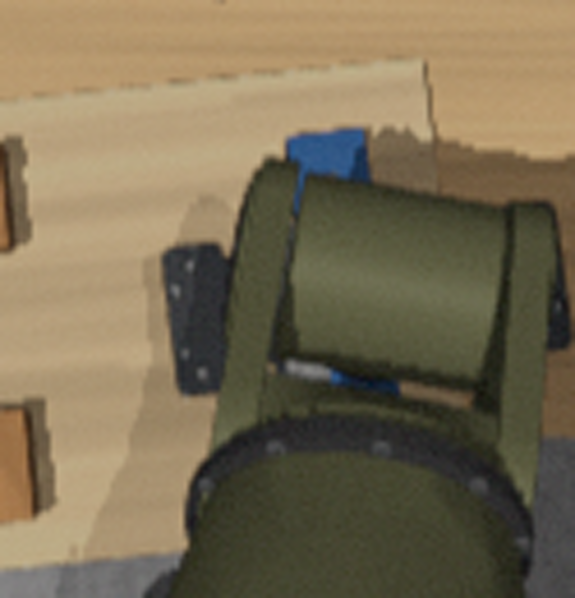

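The arm hides most of the batten; only its +x end at (328,155) is visible. I'll finish closing and then slide it to just short of the fence.

>>> play_rows --pt "0 0 0 0 0 0 1" --pt "0 0 0 0 0 0 1" --pt "0 0 0 0 0 0 1" --pt "0 0 0 0 0 0 1" --pt "0 0 0 0 0 0 1"

```text
time_s: 12.65
ee_pos: [0.5433, -0.0573, 0.0228]
eef_rot: [3.14, -0.001, 0.133]
force: [-1.0, 3.2, 2.8]
grip_width: 0.04
grip_force: 20.0
```

```bash
python3 - <<'E'
from h import *
o=ctrl.get_obs();M=R.from_euler('xyz',o['eef_rot']);print(o['ee_pos'],np.degrees(o['eef_rot']),o['grip_width'],o['grip_force'],o['force'])
Rt=R.from_euler('xyz',[np.pi,0,np.radians(6.24)])
print(np.degrees((M.inv()*Rt).as_rotvec()),Rt.inv().apply(np.array([.5340,.0801,.022])-o['ee_pos']))
E
```

```text
[ 0.54333809 -0.05729617  0.02283358] [ 1.79912941e+02 -7.35834214e-02  7.61692435e+00] 0.04003582615907134 20.00166267156601 [-1.0426861   3.22231078  2.80735607]
[ 0.08617086 -0.07462596  1.37686799] [ 0.00565129 -0.13759713  0.00083358]
```

>>> play_rows --pt "0 0 0 0 0 1.4 1" --pt "0.0006 -0.007 0 0 0 0 1" --pt "0.0006 -0.015 0 0 0 0 1" --pt "0.0006 -0.02 0 0 0 0 1" --pt "0.0006 -0.02 0 0 0 0 1" --pt "0.0006 -0.02 0 0 0 0 1" --pt "0.0006 -0.02 0 0 0 0 1" --pt "0.0006 -0.018 0 0 0 0 1" --pt "0.0006 -0.012 0 0 0 0 1" --pt "0.0005 -0.0055 0 0 0 0 1" --pt "0 0 0 0 0 0 1" --pt "0 0 0 0 0 0 1"

```text
time_s: 13.65
ee_pos: [0.534, 0.0805, 0.0228]
eef_rot: [3.141, -0.002, 0.109]
force: [-0.8, 5.4, 5.4]
grip_width: 0.0397
grip_force: 20.0
```

```bash
python3 - <<'E'
from h import *
o=ctrl.get_obs();M=R.from_euler('xyz',o['eef_rot']);print(o['ee_pos'],np.degrees(o['eef_rot']),o['grip_width'],o['grip_force'],o['force'])
Rt=R.from_euler('xyz',[np.pi,0,np.radians(6.24)])
print(np.degrees((M.inv()*Rt).as_rotvec()),Rt.inv().apply(np.array([.5320,.0985,.022])-o['ee_pos']))
a=cv2.resize(ctrl.camera('scene')[185:270,290:425],None,fx=5.5,fy=5.5,interpolation=2)
cv2.imwrite('pics/f1.png',a)
J=np.array([.5384,.0403,.018]);Rj=R.from_euler('z',6.24,degrees=True)
yb=(Rj.inv().apply(o['ee_pos']-J))[1]; print('batten y',yb)
P=[J+Rj.apply([x,y,z]) for x,y,z in [(90,yb*1e3+20,30),(90,yb*1e3-20,30),(0,yb*1e3+20,30),(0,yb*1e3-20,30),(90,yb*1e3+20,0),(90,yb*1e3-20,0),(-90,yb*1e3-20,30),(95,65,35),(40,65,35)]/np.array(1e3)]
print((pr('scene',P)-[290,185])*5.5)
E
```

```text
[0.53397354 0.0805062  0.0228417 ] [ 1.79965214e+02 -1.19483452e-01  6.22139958e+00] 0.03974034426976873 20.000756978988647 [-0.83117497  5.44324883  5.4134629 ]
[ 0.03480521 -0.1194778  -0.01863668] [-6.03876826e-06 -1.81017001e-02  8.41697569e-04]
batten y 0.04044912135042147
[[407.52445065 306.28078741]
 [329.89579641 291.31132789]
 [452.0923107  204.29458926]
 [377.43387044 190.58283261]
 [405.28098444 353.41416844]
 [328.56029365 338.31630521]
 [421.16842101  97.93547759]
 [414.24304441 305.96077169]
 [441.89303515 242.28824577]]
```

View pics/f1.png

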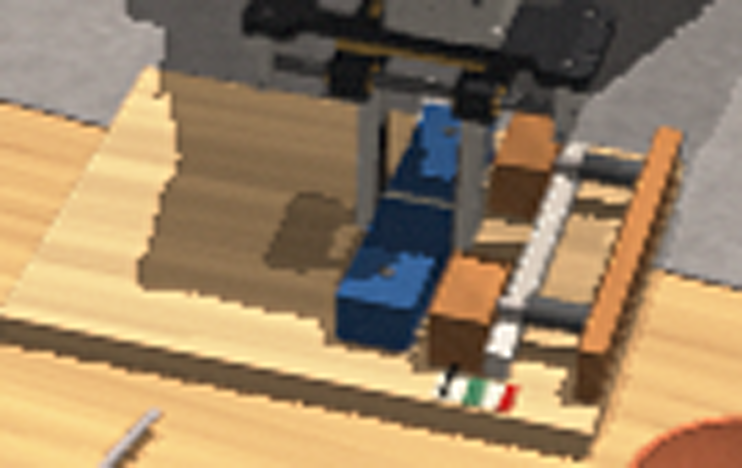

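The scene view shows the batten aligned with the fence and a gap of about 5–10 mm left: batten corner at (413,300), pad corner at (432,305). The pointer is at the white start, (448,380). I'll advance in small steps and watch the force.

>>> play_rows --pt "0 -0.001 0 0 0 0 1" --pt "0 -0.001 0 0 0 0 1" --pt "0 -0.001 0 0 0 0 1"

```text
time_s: 13.95
ee_pos: [0.5339, 0.0819, 0.0228]
eef_rot: [3.139, -0.002, 0.108]
force: [0.4, -6.0, 5.6]
grip_width: 0.0402
grip_force: 20.0
```

>>> play_rows --pt "0 -0.001 0 0 0 0 1" --pt "0 -0.001 0 0 0 0 1" --pt "0 -0.001 0 0 0 0 1"

```text
time_s: 14.2
ee_pos: [0.5336, 0.0848, 0.0229]
eef_rot: [3.139, -0.002, 0.108]
force: [0.4, -5.6, 5.5]
grip_width: 0.0402
grip_force: 20.0
```

>>> play_rows --pt "0 -0.001 0 0 0 0 1" --pt "0 -0.001 0 0 0 0 1" --pt "0 -0.001 0 0 0 0 1"

```text
time_s: 14.45
ee_pos: [0.5333, 0.0877, 0.0229]
eef_rot: [3.139, -0.002, 0.108]
force: [0.6, -5.3, 5.0]
grip_width: 0.0398
grip_force: 20.0
```

>>> play_rows --pt "0 -0.001 0 0 0 0 1" --pt "0 -0.001 0 0 0 0 1" --pt "0 -0.001 0 0 0 0 1"

```text
time_s: 14.7
ee_pos: [0.533, 0.0907, 0.0229]
eef_rot: [3.139, -0.002, 0.108]
force: [1.5, -6.7, 5.2]
grip_width: 0.0395
grip_force: 20.0
```

>>> play_rows --pt "0 -0.001 0 0 0 0 1" --pt "0 -0.001 0 0 0 0 1" --pt "0 -0.001 0 0 0 0 1"

```text
time_s: 14.95
ee_pos: [0.5327, 0.0935, 0.0229]
eef_rot: [3.139, -0.002, 0.108]
force: [1.2, -7.7, 5.9]
grip_width: 0.0398
grip_force: 20.0
```

>>> play_rows --pt "0 0 0 0 0 0 1" --pt "0 0 0 0 0 0 1" --pt "0 -0.001 0 0 0 0 1" --pt "0 -0.001 0 0 0 0 1" --pt "0 -0.001 0 0 0 0 1" --force 6

```text
time_s: 15.37
ee_pos: [0.5324, 0.0962, 0.0228]
eef_rot: [3.138, -0.002, 0.108]
force: [1.4, -9.6, 5.0]
grip_width: 0.04
grip_force: 6.0
```

>>> play_rows --pt "0 -0.001 0 0 0 0 1" --pt "0 -0.001 0 0 0 0 1" --pt "0 -0.001 0 0 0 0 1"

```text
time_s: 15.62
ee_pos: [0.5321, 0.099, 0.0228]
eef_rot: [3.138, -0.002, 0.108]
force: [1.4, -11.1, 5.2]
grip_width: 0.0399
grip_force: 6.0
```

>>> play_rows --pt "0 -0.001 0 0 0 0 1" --pt "0 -0.001 0 0 0 0 1" --pt "0 0 0 0 0 0 1" --pt "0 0 0 0 0 0 1"

```text
time_s: 15.95
ee_pos: [0.5319, 0.1009, 0.0228]
eef_rot: [3.138, -0.002, 0.108]
force: [1.2, -11.3, 4.9]
grip_width: 0.0426
grip_force: 6.0
```

```bash
python3 - <<'E'
from h import *
o=ctrl.get_obs();print(o['ee_pos'],np.degrees(o['eef_rot']),o['grip_width'],o['grip_force'],o['force'],o['moment'])
im=ctrl.camera('scene');cv2.imwrite('pics/f2raw.png',im)
cv2.imwrite('pics/f2t.png',ctrl.camera('top'))
a=cv2.resize(im[190:270,325:425],None,fx=7.5,fy=7.5,interpolation=2)
cv2.imwrite('pics/f2.png',a)
E
```

```text
[0.53190452 0.10088687 0.02278267] [ 1.79796198e+02 -1.27236787e-01  6.16835094e+00] 0.042636461619751334 6.001600027084351 [  1.2359329  -11.29440401   4.88146143] [-2.25705447 -0.27255304  0.05900986]
```

View pics/f2.png

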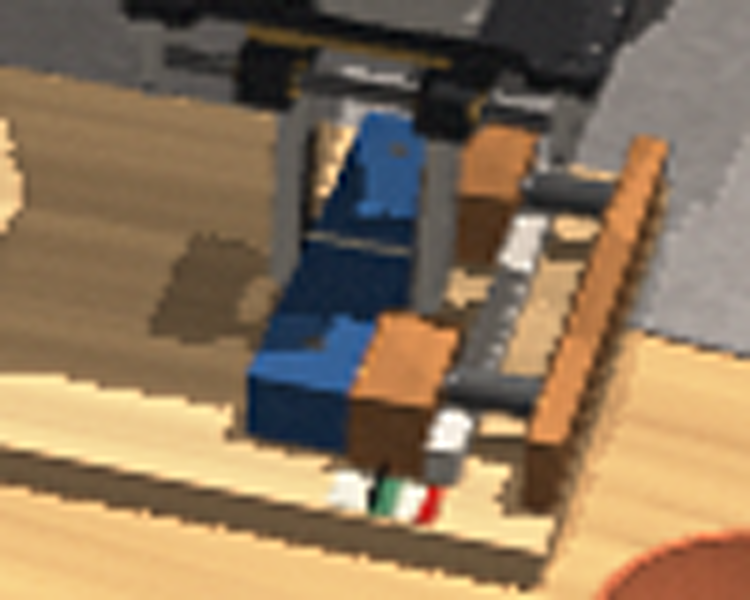

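The pointer is just at the start of the green field, (378,490), and both pads are flush. The 6 N grip yielded slightly, so I'll firm it up and then press the last bit.

>>> play_rows --pt "0 0 0 0 0 0 1" --pt "0 0 0 0 0 0 1" --pt "0 0 0 0 0 0 1" --pt "0 0 0 0 0 0 1" --force 20

```text
time_s: 16.38
ee_pos: [0.5319, 0.1008, 0.0228]
eef_rot: [3.138, -0.002, 0.108]
force: [1.5, -11.5, 4.4]
grip_width: 0.0392
grip_force: 20.0
```

>>> play_rows --pt "0 -0.0008 0 0 0 0 1" --pt "0 -0.0008 0 0 0 0 1" --pt "0 0 0 0 0 0 1" --pt "0 0 0 0 0 0 1"

```text
time_s: 16.72
ee_pos: [0.5317, 0.1024, 0.0228]
eef_rot: [3.138, -0.002, 0.108]
force: [1.3, -11.4, 4.6]
grip_width: 0.0399
grip_force: 20.0
```

```bash
python3 - <<'E'
from h import *
o=ctrl.get_obs();print(o['ee_pos'],np.degrees(o['eef_rot']),o['grip_width'],o['grip_force'],o['force'])
t=ctrl.camera('top');cv2.imwrite('pics/f3t.png',t)
s=ctrl.camera('scene');cv2.imwrite('pics/f3s.png',s)
# gauge scan: scene row band through the gauge, BGR
for r in (255,256):
  print(r,[tuple(int(v) for v in s[r,c]) for c in range(369,386)])
old=cv2.imread('pics/f2raw.png')
print('old',[tuple(int(v) for v in old[255,c]) for c in range(369,386)])
t1=cv2.imread('pics/t1.png')
for n,im in(('t1',t1),('f3',t)):print(n,[tuple(int(v) for v in im[227,c]) for c in range(253,275)])
E
```

```text
[0.53172447 0.10240314 0.02276907] [ 1.79793101e+02 -1.23613827e-01  6.16817605e+00] 0.03988091968463899 19.998641163110733 [  1.25942867 -11.38972744   4.6022492 ]
255 [(198, 221, 229), (224, 239, 245), (223, 239, 245), (224, 241, 246), (227, 245, 251), (206, 234, 241), (62, 84, 45), (53, 73, 43), (113, 153, 99), (174, 208, 193), (238, 253, 255), (238, 254, 255), (207, 236, 248), (28, 37, 204), (48, 64, 191), (68, 96, 174), (109, 155, 193)]
256 [(226, 241, 246), (220, 238, 243), (224, 239, 245), (225, 241, 247), (222, 242, 247), (170, 201, 197), (10, 12, 10), (55, 77, 43), (125, 161, 119), (189, 222, 215), (230, 246, 252), (221, 243, 247), (155, 178, 233), (28, 31, 201), (72, 101, 219), (137, 194, 246), (153, 218, 249)]
old [(199, 222, 229), (224, 240, 245), (224, 240, 246), (227, 244, 249), (204, 232, 239), (49, 52, 57), (52, 74, 43), (104, 144, 84), (110, 148, 96), (172, 206, 192), (236, 252, 255), (237, 252, 255), (208, 236, 249), (27, 32, 203), (60, 81, 208), (115, 163, 243), (153, 217, 250)]
t1 [(129, 166, 182), (130, 166, 181), (77, 102, 157), (38, 45, 151), (44, 52, 152), (117, 128, 168), (173, 184, 181), (176, 186, 183), (165, 177, 173), (98, 121, 89), (84, 112, 65), (82, 110, 61), (97, 120, 89), (173, 185, 184), (177, 189, 186), (175, 186, 184), (72, 78, 78), (83, 90, 89), (171, 184, 181), (138, 158, 167), (125, 161, 182), (123, 160, 181)]
f3 [(137, 175, 191), (132, 170, 187), (86, 112, 167), (37, 47, 157), (49, 53, 160), (121, 134, 175), (184, 194, 193), (183, 194, 192), (175, 187, 184), (104, 129, 96), (66, 81, 54), (37, 49, 31), (105, 129, 95), (183, 194, 192), (185, 196, 194), (183, 195, 191), (180, 191, 189), (182, 193, 191), (181, 193, 191), (141, 163, 173), (130, 168, 187), (130, 168, 188)]
```

```bash
python3 - <<'E'
from h import *
np.set_printoptions(linewidth=200)
J=np.array([.5384,.0403,.018]);Rj=R.from_euler('z',6.24,degrees=True)
t=cv2.imread('pics/f3t.png').astype(int)
P=lambda x,y,z: pr('top',J+Rj.apply(np.array([x,y,z])/1e3))[0]
print('pred pad end',P(95,97,35),'batten end',P(90,60,30),P(90,75,30),P(90,45,30))
# blueness / redness column profiles
for x in (48,54,60,66,72):
    c=P(90,x,30); ci=int(round(c[0])); print('bat',x,ci,c[1].round(1),[(int(t[r,ci,0]-t[r,ci,2])) for r in range(226,244)])
for y in (88,94,100):
    c=P(95,y,35); ci=int(round(c[0])); print('pad',y,ci,c[1].round(1),[(int(t[r,ci,2])) for r in range(226,244)],[(int(t[r,ci,2]-t[r,ci,0])) for r in range(226,244)])
t1=cv2.imread('pics/t1.png').astype(int)
c=P(95,80,35); ci=int(round(c[0])); print('pad rest',ci,c[1].round(1),[(int(t1[r,ci,2]-t1[r,ci,0])) for r in range(226,244)])
c=pr('top',[[.6305,-.0465,.048]])[0]; ci=int(round(c[0])); print('bat0',ci,c,[(int(t1[r,ci,0]-t1[r,ci,2])) for r in range(222,240)])
E
```

```text
pred pad end [261.46901582 231.33985859] batten end [277.83445301 232.13550623] [271.39481905 232.78203173] [284.27508145 231.48891653]
bat 48 283 231.6 [-57, -57, -58, -59, -60, -54, 3, 77, 88, 83, 85, 83, 86, 71, 55, 52, 57, 51]
bat 54 280 231.9 [-57, -58, -59, -60, -60, -60, -19, 66, 88, 88, 87, 85, 89, 88, 73, 44, 14, 5]
bat 60 278 232.1 [-57, -57, -61, -58, -60, -60, -35, 49, 88, 88, 86, 85, 87, 87, 84, 63, 26, 7]
bat 66 275 232.4 [-54, -58, -60, -62, -61, -62, -47, 29, 84, 86, 87, 86, 87, 87, 84, 87, 85, 86]
bat 72 273 232.7 [-56, -57, -58, -58, -52, -43, -31, 37, 85, 87, 85, 86, 85, 83, 88, 83, 87, 83]
pad 88 265 231.0 [101, 95, 92, 81, 73, 124, 153, 155, 155, 154, 153, 153, 152, 152, 153, 152, 153, 153] [-9, -10, -12, -9, 1, 61, 86, 85, 83, 84, 83, 85, 85, 82, 84, 83, 82, 83]
pad 94 263 231.2 [55, 54, 54, 55, 62, 102, 141, 156, 156, 154, 156, 158, 157, 157, 158, 158, 160, 162] [-12, -12, -13, -16, -15, 32, 76, 85, 85, 88, 86, 84, 86, 83, 85, 85, 87, 88]
pad 100 260 231.5 [191, 192, 195, 193, 193, 173, 151, 151, 147, 148, 147, 146, 147, 145, 151, 159, 160, 159] [10, 9, 8, 8, 8, 14, 47, 81, 84, 79, 81, 79, 79, 84, 85, 85, 88, 86]
pad rest 269 230.6 [6, 6, 4, 3, 15, 68, 84, 80, 79, 82, 80, 82, 82, 82, 83, 82, 85, 85]
bat0 345 [345.3340771  228.75598486] [-57, -57, -59, -60, -59, -58, -17, 67, 86, 83, 81, 84, 87, 80, 82, 56, 20, 24]
```

The top-view gauge scan puts the pointer at about 13.5 mm of travel, mid-green. The batten is within about 1–2 mm of centre and lies parallel to the fence. I'll hand in while it is still pressing.

```bash
python3 -c "
from station import ctrl
print(ctrl.hand_in())"
```

```text
the job is handed in; nothing more can be done
None
```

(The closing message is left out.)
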